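Rack a tray of printing blocks to dry

TASK

Lay the larger printing block from the bench, carved face up, on the free side of the aluminium tray where the small block already lies. Then take the tray by its sloping wooden grip, keep it roughly level, and slide it into the empty upper slot of the wooden drying rack until it is fully home: it must come to rest level behind the small lips at the front of the runners, both blocks lying flat on it, and be let go. Leave the baren, ink tins and loose gouge where they are.

Things in the scene. Friction and masses are not known exactly. Their poses are not given: they have to be found in the camera images.
- large_block: the printing block to be racked: brown plywood block with a carved lino top, 52 (its x) x 68 (its y) x 21 mm high (24 mm over the thin lino, carved face up), 0.06 kg, lying loose on the bench. Origin: centre of its underside; z up. It stands anywhere on the bench, left or middle; it has changed places with the baren in some starts.
- small_block: a smaller printing block of the same kind, 40 (its x) x 60 (its y) x 18 mm (21 mm over the lino), lying loose on the +y half of the tray with its long side roughly along the tray's x. Origin: centre of its underside.
- tray: aluminium tray on the bench, 0.25 kg: 120 (x) by 200 (y) mm outside, floor 4 mm thick, rim 16 mm high over its underside and 4 mm thick (112 x 192 mm inside). The -x side is its front, with the grip; the +x side goes into the rack first. Origin: centre of its underside; z up. The free place is its -y half (about y = -45 mm).
- tray_grip (a point): middle of the tray's grip, 87 mm before (-x) and 44 mm above the tray's origin; axes of the tray. Dark wooden plate 12 mm thick, 80 mm wide (y), 45 mm long, rising along (-0.573,0,0.820), so leaning 35 degrees to the front; its thickness runs along (0.820,0,0.573). Take it with the tool tilted along its slope, leaning to -x: the rack's deck is above the tray's seat.
- rack: wooden drying rack, fixed, 140 mm deep (x), 250 wide (y), 240 high, open at the front (-x) towards the robot. Two slots, one above the other: the lower holds another tray with two blocks (all fixed), the upper is empty. Slatted deck on top, underside 230 mm up, front edge at x = -70 mm; tape and a clip lie on it (fixed). Origin: centre of its underside; z up.
- slot (a point): upper slot: its middle, level with the tops of its two runners, 130 mm over the rack's origin; rack axes, +x inwards. Runners x -70..70, y 87..103 mm and mirrored; side boards 206 mm apart, flared guides from x -86. Lips 4 mm high at x -70..-64; keeper strips 30 mm above the runners; back stop face x +61. Home: tray origin x -4..+1 mm, z 0, behind the lips.
- baren: bystander: turned wooden disc with a knob, 68 mm across, 44 mm high, loose on the bench. Origin: centre of its underside.
- tin_wide: bystander: ink tin with a dark label, 60 mm across, 38 mm high, loose. Origin: centre of its underside.
- tin_narrow: bystander: ink tin, 54 mm across, 32 mm high, loose. Origin: centre of its underside.
- gouge: bystander: lino gouge with a wooden mushroom handle, 126 mm along its y, 30 mm high, lying loose between the other things. Origin: centre of its underside.
Things that resemble listed ones, but are neither listed nor needed, are in the scene too. Leave any green or purple look-alike of the large_block alone.

How it is judged:
On the way, in this order (a step that is already met when the one before it is completed fails the run):
1. the large block lies flat, carved face up, on the tray with the small one, let go, while the tray still stands on the bench (x of large_block in the frame of tray between -0.056 and 0.056 m and y of large_block in the frame of tray between -0.096 and 0.096 m and z of large_block in the frame of tray between -0.002 and 0.012 m and angle between the z axis of each of large_block, small_block and the z axis of tray, either way round below 0.1 rad and angle between each of large_block, small_block's own z axis and vertical below 0.3 rad and x of small_block in the frame of tray between -0.056 and 0.056 m and y of small_block in the frame of tray between -0.096 and 0.096 m and z of small_block in the frame of tray between -0.002 and 0.012 m and contact force between large_block and the fingers below 0.05 N and height (world z) of tray below 0.012 m), for 0.2 s.
2. the tray, with both blocks on it, is in the upper slot, at least a third of the way in (x of large_block in the frame of tray between -0.056 and 0.056 m and y of large_block in the frame of tray between -0.096 and 0.096 m and z of large_block in the frame of tray between -0.002 and 0.02 m and angle between the z axis of each of large_block, small_block and the z axis of tray, either way round below 0.1 rad and angle between each of large_block, small_block's own z axis and vertical below 0.3 rad and x of small_block in the frame of tray between -0.056 and 0.056 m and y of small_block in the frame of tray between -0.096 and 0.096 m and z of small_block in the frame of tray between -0.002 and 0.02 m and x of tray in the frame of slot above -0.08 m and z of tray in the frame of slot between -0.01 and 0.02 m and y of tray in the frame of slot between -0.008 and 0.008 m and angle between the x axis of tray and the x axis of slot, either way round below 0.15 rad), for 0.05 s.
At the end, for the whole second after the job is handed in: Tray at rest behind the lips of the upper slot: origin -6.5 to +4 mm from the slot point along the way in, 6 mm sideways, +2/-3 mm in height, level within 0.02 rad; both blocks at rest flat (0.1 rad) on its floor inside the rim, face up (x of tray in the frame of slot between -0.0065 and 0.004 m and y of tray in the frame of slot between -0.006 and 0.006 m and z of tray in the frame of slot between -0.003 and 0.002 m and angle between tray's own z axis and vertical below 0.02 rad and x of large_block in the frame of tray between -0.056 and 0.056 m and y of large_block in the frame of tray between -0.096 and 0.096 m and z of large_block in the frame of tray between -0.002 and 0.012 m and angle between the z axis of each of large_block, small_block and the z axis of tray, either way round below 0.1 rad and angle between each of large_block, small_block's own z axis and vertical below 0.3 rad and x of small_block in the frame of tray between -0.056 and 0.056 m and y of small_block in the frame of tray between -0.096 and 0.096 m and z of small_block in the frame of tray between -0.002 and 0.012 m and linear speed of each of tray, large_block, small_block below 0.02 m/s); the robot touches nothing.
It fails at once if the baren, an ink tin or the gouge is moved by more than 30 mm (distance of any of baren, tin_wide, tin_narrow, gouge from where it was at the start of the episode above 0.03 m).
It fails at once if the tray is tipped by more than 0.35 rad (20 degrees) (angle between tray's own z axis and vertical above 0.35 rad).
It also fails if it takes over 67 s, if anything falls off the work surface, if the arm or the gripper's body presses on something with over 40 N, if the wrist force passes 120 N, or if a joint passes its speed limit or range.

ROBOT

A 6-joint arm with a two-finger parallel gripper is mounted at the origin on a cart in front of the work surface, level with it; the furniture and walls round the work are solid. World frame = base frame: x ahead of the robot, y to its left, z up, the work surface at z = 0. Lengths are in m, angles in rad, forces in N, time in s.
With the tool pointing down it reaches from about 0.275 to 0.725 m from the base axis. Payload 5.6 kg.
Tool frame: the origin (TCP) lies on the front face of the gripper's body, between the roots of the fingers; the fingertips stand 73 mm ahead of it and the grasp point (between the pads) lies 54 mm ahead of it; z points along the fingers, y is the line along which they close (so a half turn about z gives the same grasp; the last joint's range is limited). The gripper opens to 85 mm and grips with 20 to 120 N. Pads are 22 mm wide; open, the fingers measure 114 mm over their backs; the gripper's body (76 mm by 85 mm) begins 54 mm behind the grasp point. The pads swing forward as they close: fully open they stand 13 mm farther back than shut.
Start: joints at [-0.815, 0.255, 0.108, 0, -1.424, -0.285], TCP at [0.249, -0.49, 0.304] pointing down, gripper open.
Joint ranges: [-2.95, 2.95], [-1.21, 1.97], [-1.09, 1.5], [-2.87, 1.71], [-2.94, -0.07], [-3.05, 3.05]. Speed limits (rad/s): [2.57, 2.57, 3.14, 3.14, 3.14, 3.14].

INTERFACE

Orientations are given as a unit quaternion [x, y, z, w].
In Python, from plant import bot gives the robot as it stands.
- The arm moves only by the tool move_arm, never from a script. Its argument "deltas" is text: rows parted by semicolons, each of 4 numbers parted by spaces: the shift along the world's x, y, z each as a share of 0.04 m, from -1 to 1, then the turn about the world's z as a share of 0.1 rad, from -1 to 1. In form: x y z turn; .... A call has 1 to 10 rows; each row shifts and turns the commanded pose from where the row before left it; what a row does not reach is not made up. A row lasts 1/12 s, in which the tool goes at most 41.7 mm and 7.16 degrees, less where a joint would pass 70% of its speed; a pose out of reach is approached as far as the arm can. A call with a number of a shift or a turn outside -1 to 1 is refused whole. A call with a gripper value outside its range is refused whole. "claw" is the closure, from 0 (fully open) to 1 (shut), set as the call begins (left out, the last holds). The fingers move at their own pace and stop on an object; "newtons" is the grip in N (left out, the last holds). Time passes only in rows, so rows that do not move let the fingers close. It gives the time, the measured TCP pose, the force, the opening and the grip force at its end, in the units of the state.
- bot.read_state(): the state, without advancing time (a new reading comes with each control period).
- bot.capture(name): name is "side" or "top" or "wrist"; returns a dict with "color" (480x640x3 uint8, blue, green, red), "fov_y" (degrees; the focal length in pixels is half the picture's height over the tangent of half this angle, whatever the lens; pixels are square), "cx", "cy" (the principal point, pixels), "cam_to_world" (4x4, takes a point from camera to world coordinates); the wrist camera has in their place "mount" (4x4, takes a point from camera to tool coordinates, whose origin is the TCP and whose axes are the flange's). Camera axes: x right, y up, looking along -z (the intrinsics and any distortion apply to the point x, -y, -z); pixel columns grow to the right and rows downward; lengths in m; the calibration is good to about 2 mm. A picture is of the moment at which its call begins: read the wrist's pose just before it. There is no depth.
- bot.finish_job(): hands the job in; it is judged then, once.
Trained networks look in a picture, given as the dict that the camera call returned (one of the last four; its "shot" number tells which), for a name from the list of things; names that differ only in an ending like _2 or _b are one class to them, and where a whole thing is asked for, a point or a joint stands for the part that bears it (a point fixed in the world has none). Each returns a list of dicts, best first, with "conf" (0 to 1); they miss things now and then, are a little off and sometimes report something else, mostly with a low value. They report only what shows in the picture. A call takes as long as a camera call. They do not tell look-alikes from the thing itself.
- bot.look_for(picture, name): "location" ([x, y, z] in m, in world coordinates, good to about 4 mm: the middle of the surface that is visible of it).
The state is a dict: "time": time; "q": joint angles; "joint_velocities": joint speeds; "effort": joint torques, N m; "tool_pos": TCP position; "tcp_rot": TCP orientation; "ft_force": force on the tool from outside, world axes, zero at the start; "wrist_torque": the same for the moment, N m; "grip_width": opening from 0.0 (shut) to 1.0 (fully open); "grasp_force": force on a finger pad.
Only numpy, scipy, OpenCV 4.12 (cv2) and the standard library are available. Lean on these libraries where they do the work, as an engineer would, in place of code of your own. Each camera call takes 0.05 s, during which the arm holds its last target. There are 200 camera calls.

## Working session

There is one attempt and no reset: what is moved stays moved. The work goes in short steps, Python scripts to look and compute and a tool call to move; the robot and the scene stay as the last step left them, time stands still between calls to the robot, and variables do not carry over. Pictures are saved under pics/ and viewed, at most 10 in all, crops included, and the job is handed in when it is done.

Besides the shell and the picture viewer there is one more tool, called after "Emit:" by a JSON object that holds its "method" and its "body". move_arm: Moves the arm, as the interface text tells. Its arguments: {"type":"object","properties":{"deltas":{"type":"string"},"claw":{"type":"number"},"newtons":{"type":"number"}},"required":["deltas"]}

```bash
ls; mkdir -p pics
cat > h.py <<'E'
import numpy as np, cv2
from scipy.spatial.transform import Rotation as R
from plant import bot
def ray(p,uv,s=None):
    f=p["color"].shape[0]/2/np.tan(np.radians(p["fov_y"])/2)
    T=np.array(p["cam_to_world"]) if "cam_to_world" in p else tw(s)@np.array(p["mount"])
    d=T[:3,:3]@np.array([(uv[0]-p["cx"])/f,-(uv[1]-p["cy"])/f,-1.0])
    return T[:3,3],d
def tw(s):
    T=np.eye(4);T[:3,:3]=R.from_quat(s["tcp_rot"]).as_matrix();T[:3,3]=s["tool_pos"];return T
def at(p,uv,z,s=None):
    o,d=ray(p,uv,s);return o+d*(z-o[2])/d[2]
def proj(p,X,s=None):
    f=p["color"].shape[0]/2/np.tan(np.radians(p["fov_y"])/2)
    T=np.array(p["cam_to_world"]) if "cam_to_world" in p else tw(s)@np.array(p["mount"])
    c=np.linalg.inv(T)@np.append(X,1);return (p["cx"]+f*c[0]/-c[2],p["cy"]-f*c[1]/-c[2])
E
python3 - <<'E'
from h import *
s=bot.read_state();print(s)
for n in ["top","side"]:
    p=bot.capture(n);cv2.imwrite(f"pics/{n}0.png",p["color"])
    print(n,[ (k,np.round(v,3).tolist()) for k,v in p.items() if k not in("color",)] )
    for o in ["large_block","small_block","tray","tray_grip","rack","baren","tin_wide","tin_narrow","gouge"]:
        print(o,[(np.round(d["location"],3).tolist(),round(d["conf"],2),np.round(proj(p,d["location"])).tolist()) for d in bot.look_for(p,o)])
E
```

```text
pics
{'time': 0.0, 'q': array([-8.15412341e-01,  2.55696249e-01,  1.07001803e-01, -4.59063085e-04,
       -1.42389366e+00, -2.84569533e-01]), 'joint_velocities': array([-1.19643689e-03,  9.08735489e-04, -4.66958720e-05, -3.22449932e-04,
       -8.11131086e-04,  1.15728234e-03]), 'effort': array([ 6.76774903e-05, -3.86626160e+01,  2.37935400e+01,  5.36473319e+00,
       -6.10094416e-03,  3.08497206e-06]), 'tool_pos': array([ 0.24935801, -0.48981735,  0.30302374]), 'tcp_rot': array([-2.33206031e-01,  9.72426909e-01,  8.90283989e-04, -2.48109866e-04]), 'ft_force': array([ 0.38805115, -0.58530656, -0.13838281]), 'wrist_torque': array([ 0.01005856, -0.02541582,  0.01967274]), 'grasp_force': 0.0, 'grip_width': 0.9986652414900183}
top [('fov_y', 44.373), ('cx', 324.42), ('cy', 239.96), ('cam_to_world', [[0.014, 0.998, -0.066, 0.473], [-1.0, 0.014, -0.003, 0.032], [-0.002, 0.066, 0.998, 1.616], [0.0, 0.0, 0.0, 1.0]]), ('shot', 1)]
large_block [([0.353, 0.31, 0.027], 0.79, [221.0, 322.0]), ([0.494, 0.342, 0.026], 0.67, [211.0, 270.0]), ([0.396, 0.422, 0.023], 0.62, [180.0, 306.0])]
small_bloc
[... 551 characters left out ...]
9), ('cx', 322.331), ('cy', 226.174), ('cam_to_world', [[0.928, 0.197, -0.315, 0.046], [-0.371, 0.433, -0.822, -1.298], [-0.026, 0.88, 0.475, 0.884], [0.0, 0.0, 0.0, 1.0]]), ('shot', 2)]
large_block [([0.373, 0.408, 0.025], 0.63, [235.0, 213.0]), ([0.336, 0.291, 0.023], 0.43, [232.0, 230.0])]
small_block [([0.614, -0.297, 0.025], 0.68, [391.0, 308.0])]
tray [([0.587, -0.347, 0.004], 0.88, [391.0, 328.0])]
tray_grip [([0.585, -0.347, 0.002], 0.71, [391.0, 329.0])]
rack [([0.758, 0.097, 0.135], 0.63, [374.0, 199.0])]
baren [([0.447, -0.058, 0.014], 0.78, [300.0, 279.0])]
tin_wide [([0.585, -0.083, 0.037], 0.84, [347.0, 266.0])]
tin_narrow []
gouge [([0.59, -0.346, 0.002], 0.7, [392.0, 328.0])]
```

Run:
```python
import cv2
a=cv2.imread("pics/top0.png")
cv2.imwrite("pics/top1.png",cv2.resize(a[120:390,140:500],(800,600),interpolation=cv2.INTER_CUBIC))
```

```text
(no output)
```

View pics/top1.png

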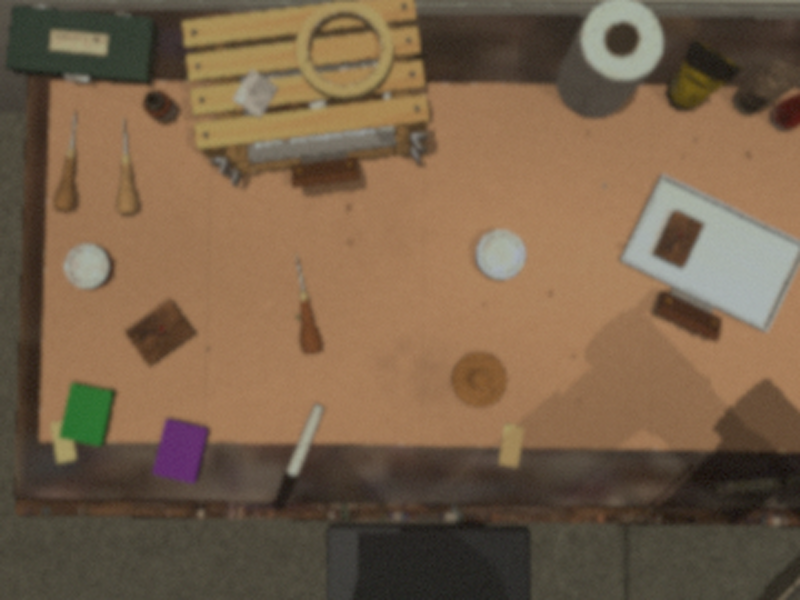

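View pics/side0.png

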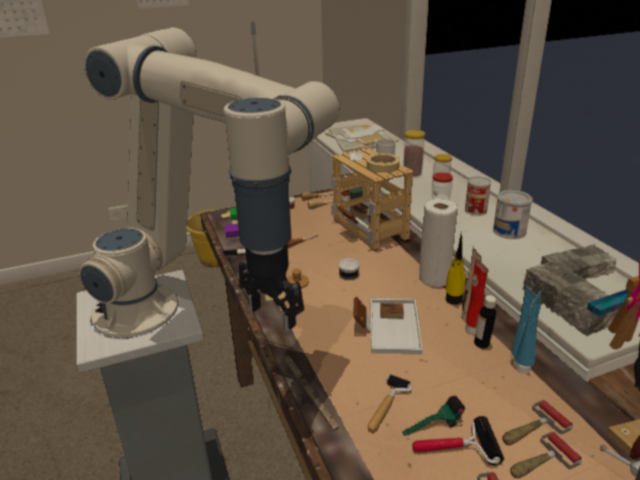

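The brown block at crop (160,332) is full pixel (212,269). The look-alikes are the green one (180,306) and the purple one (221,322). The brown block with the lino top matches the description. Tray is at lower right, rack at top left. Next I measure orientations.

Run:
```python
from h import *
s=bot.read_state()
w=bot.capture("wrist");print("mount",np.round(w["mount"],3).tolist(),w["fov_y"],w["cx"],w["cy"])
p=bot.capture("top");im=p["color"];hsv=cv2.cvtColor(im,cv2.COLOR_BGR2HSV)
def rect(mask,z,name):
    cs,_=cv2.findContours(mask.astype(np.uint8),cv2.RETR_EXTERNAL,cv2.CHAIN_APPROX_NONE)
    c=max(cs,key=cv2.contourArea)
    q=np.array([at(p,u[0],z)[:2] for u in c],np.float32)
    (cx,cy),(a,b),t=cv2.minAreaRect(q);print(name,"c",round(cx,4),round(cy,4),"size",round(a,3),round(b,3),"ang of first side",round(t,1))
m=np.zeros(im.shape[:2],bool);m[250:290,190:235]=1
rect(m&(im[...,2]<105),0.024,"block"); 
m[:]=0;m[190:275,415:505]=1
rect(m&(hsv[...,1]<60)&(hsv[...,2]>90),0.016,"tray")
c=im[245:295,185:240];cv2.imwrite("pics/blk.png",cv2.resize(c,None,fx=8,fy=8,interpolation=cv2.INTER_CUBIC))
```

```text
mount [[-0.001, 0.963, 0.268, 0.067], [1.0, 0.0, 0.002, -0.001], [0.002, 0.268, -0.963, -0.07], [0.0, 0.0, 0.0, 1.0]] 66.97625472049504 319.92435673420044 235.68045928076927
block c 0.4954 0.3392 size 0.052 0.068 ang of first side 37.2
tray c 0.5992 -0.3338 size 0.2 0.129 ang of first side 64.4
```

View pics/blk.png

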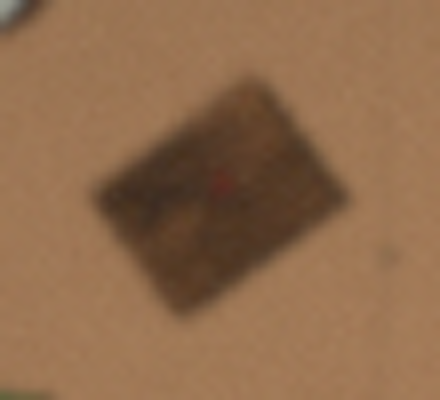

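Close crop: brown plywood, carved lino top with red fleck, sized 52x68, so this is the right block. Moving over it.

Emit:
{"method": "move_arm", "body": {"deltas": "0.3 1 0 -0.7;0.3 1 0 -0.7;0.3 1 0 -0.7;0.3 1 0 -0.7;0.3 1 0 -0.7;0.3 1 0 -0.7;0.3 1 0 -0.7;0.3 1 0 -0.7;0.3 1 0 -0.7;0.3 1 0 -0.7", "claw": 0, "newtons": 60}}

```text
time: 1.93
tool_pos: [0.369, -0.0895, 0.3044]
tcp_rot: [0.116, 0.993, 0.0, 0.001]
ft_force: [0.6, -0.8, -0.5]
grip_width: 0.998
grasp_force: 0.0
```

Emit:
{"method": "move_arm", "body": {"deltas": "0.3 1 0 -0.7;0.3 1 0 -0.7;0.3 1 0 -0.7;0.3 1 0 -0.7;0.3 1 0 -0.7;0.3 1 0 -0.7;0.3 1 -0.5 -0.7;0.3 1 -1 -0.7;0.3 1 -1 -0.7;0.3 1 -0.5 -0.6"}}

```text
time: 2.77
tool_pos: [0.5131, 0.2349, 0.2038]
tcp_rot: [0.409, 0.912, 0.019, -0.033]
ft_force: [-0.4, -0.4, 0.4]
grip_width: 1.002
grasp_force: 0.0
```

Emit:
{"method": "move_arm", "body": {"deltas": "0.15 0.7 0 0;0 0 0 0;0 0 0 0;0 0 0 0"}}

```text
time: 3.1
tool_pos: [0.524, 0.2556, 0.2058]
tcp_rot: [0.404, 0.914, 0.022, -0.036]
ft_force: [-0.3, 0.3, -0.1]
grip_width: 1.001
grasp_force: 0.0
```

```bash
cat >> h.py <<'E'
def yaw(s):
    y=tw(s)[:3,1];return np.degrees(np.arctan2(y[1],y[0]))
def rect(p,mask,z,name,s=None):
    cs,_=cv2.findContours(mask.astype(np.uint8),cv2.RETR_EXTERNAL,cv2.CHAIN_APPROX_NONE)
    c=max(cs,key=cv2.contourArea)
    q=np.array([at(p,u[0],z,s)[:2] for u in c],np.float32)
    (cx,cy),(a,b),t=cv2.minAreaRect(q);print(name,"c",round(cx,4),round(cy,4),"size",round(a,3),round(b,3),"ang of first side",round(t,1))
E
python3 - <<'E'
from h import *
s=bot.read_state();w=bot.capture("wrist");cv2.imwrite("pics/w1.png",w["color"])
print(s["tool_pos"],yaw(s),s["q"])
print([(d["location"],d["conf"],proj(w,d["location"],s)) for d in bot.look_for(w,"large_block")])
print(proj(w,[.4954,.3392,.024],s))
E
```

```text
[0.52404073 0.25560531 0.20583091] 42.297873158219524 [ 0.67801469  0.37400669  0.05505848 -0.08818495 -1.24643189 -3.05299235]
[([0.3649, 0.3039, 0.023], 0.76, (np.float64(185.89201823558807), np.float64(38.85957351858838))), ([0.4982, 0.344, 0.0238], 0.63, (np.float64(375.0152429397095), np.float64(133.7666731278976))), ([0.4233, 0.3954, 0.0058], 0.6, (np.float64(344.2956554181356), np.float64(3.337095244239066)))]
(np.float64(367.2991204056712), np.float64(136.24569599884973))
```

View pics/w1.png

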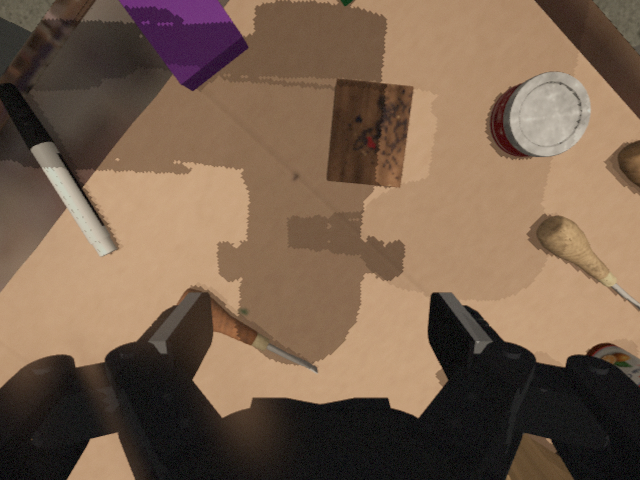

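The view shows the brown block at (370,135), where I projected it, but joint 6 has come to its limit. I'll turn the other way, which gives the same grasp half a turn round.

Emit:
{"method": "move_arm", "body": {"deltas": "0 0 0.5 1;0 0 0 1;0 0 0 1;0 0 0 1;0 0 0 1;0 0 0 1;0 0 0 1;0 0 0 1;0 0 0 1;0 0 0 1"}}

```text
time: 4.03
tool_pos: [0.5238, 0.2553, 0.2266]
tcp_rot: [-0.086, 0.995, 0.003, -0.041]
ft_force: [-0.6, -1.0, -0.6]
grip_width: 1.002
grasp_force: 0.0
```

Emit:
{"method": "move_arm", "body": {"deltas": "-0.1 0.2 0 1;-0.1 0.2 0 1;-0.1 0.2 0 1;-0.1 0.2 0 1;-0.1 0.2 0 1;-0.1 0.2 0 1;-0.1 0.2 0 1;0 0.2 0 1;0 0.2 0 1;0 0.2 0 1"}}

```text
time: 4.87
tool_pos: [0.4958, 0.3357, 0.2267]
tcp_rot: [-0.553, 0.832, -0.018, -0.037]
ft_force: [-0.1, -0.3, -0.4]
grip_width: 1.003
grasp_force: 0.0
```

Emit:
{"method": "move_arm", "body": {"deltas": "0 0 0 1;0 0 0 1;0 0 0 1;0 0 0 1;0 0 0 1;0 0 0 1;0 0 0 1;0 0 0 1;0 0 0 1;0 0 0 0"}}

```text
time: 5.7
tool_pos: [0.4957, 0.3352, 0.2267]
tcp_rot: [0.859, -0.51, 0.033, 0.025]
ft_force: [0.1, -0.5, -0.8]
grip_width: 1.0
grasp_force: 0.0
```

Run:
```python
from h import *
s=bot.read_state();w=bot.capture("wrist");cv2.imwrite("pics/w2.png",w["color"])
print(s["tool_pos"],yaw(s)%360,s["q"],tw(s)[:3,2],s["time"])
print([(d["location"],d["conf"],proj(w,d["location"],s)) for d in bot.look_for(w,"large_block")])
u=np.array(proj(w,[.4954,.3392,.024],s));print(u)
```

```text
[0.49572546 0.33524527 0.2266881 ] 208.6508796114826 [ 0.89140473  0.39352003  0.07633515  0.07564118 -1.29532563 -0.41303808] [ 0.03090981 -0.07746606 -0.99651573] 5.7
[([0.357, 0.3059, 0.0218], 0.77, (np.float64(484.6497750482574), np.float64(295.7075580976421))), ([0.4998, 0.341, 0.0237], 0.72, (np.float64(310.14802359070984), np.float64(251.76299349596093)))]
[316.14461343 252.4888112 ]
```

Emit:
{"method": "move_arm", "body": {"deltas": "-0.05 0.2 0 1;0 0.05 -0.5 0.5;0 0 -1 0;0 0 -1 0;0 0 -0.8 0;0 0 -0.3 0;0 0 -0.15 0;0 0 0 0"}}

```text
time: 6.47
tool_pos: [0.4939, 0.3453, 0.0746]
tcp_rot: [0.894, -0.446, 0.035, 0.025]
ft_force: [0.0, 0.9, 0.9]
grip_width: 1.0
grasp_force: 0.0
```

Emit:
{"method": "move_arm", "body": {"deltas": "0 0 0 0;0 0 0 0;0 0 0 0;0 0 0 0;0 0 0 0;0 0 0 0;0 0 0 0;0 0 0 0", "claw": 1, "newtons": 50}}

```text
time: 7.13
tool_pos: [0.495, 0.3467, 0.0776]
tcp_rot: [0.894, -0.445, 0.035, 0.022]
ft_force: [-0.4, 1.1, 6.5]
grip_width: 0.595
grasp_force: 54.1
```

Emit:
{"method": "move_arm", "body": {"deltas": "0 0 0.5 0;0 0 1 0;0 0 1 0;0 0 1 0;0 -0.5 0.5 0;0 -1 0 0;0 -1 0 0;0 -1 0 0;0 -1 0 0;0 -1 0 0"}}

```text
time: 7.97
tool_pos: [0.4935, 0.124, 0.236]
tcp_rot: [0.894, -0.445, 0.035, 0.023]
ft_force: [1.0, -0.1, -0.3]
grip_width: 0.593
grasp_force: 53.3
```

Emit:
{"method": "move_arm", "body": {"deltas": "0.2 -1 0.2 0;0.2 -1 0.2 0.5;0.2 -1 0.2 0.5;0.2 -1 0.2 0.5;0.2 -1 0.2 0.5;0.2 -1 0 0.5;0.2 -1 0 0.5;0.2 -1 0 0.5;0.2 -1 0 0.5;0.2 -1 0 0.5"}}

```text
time: 8.8
tool_pos: [0.5739, -0.2762, 0.2759]
tcp_rot: [0.971, -0.233, 0.039, 0.015]
ft_force: [1.9, 0.8, -0.1]
grip_width: 0.594
grasp_force: 53.3
```

Emit:
{"method": "move_arm", "body": {"deltas": "0 -1 0 0.3;0 -1 0 0;0 -0.2 0 0;0 0 0 0;0 0 0 0;0 0 0 0"}}

```text
time: 9.3
tool_pos: [0.5742, -0.3613, 0.2758]
tcp_rot: [0.975, -0.22, 0.039, 0.015]
ft_force: [-0.5, 0.3, -0.1]
grip_width: 0.596
grasp_force: 53.3
```

Run:
```python
from h import *
s=bot.read_state();w=bot.capture("wrist");cv2.imwrite("pics/w3.png",w["color"]);np.savez("w3.npz",T=tw(s))
print(s["tool_pos"],yaw(s)%360,s["q"],tw(s)[:3,2],s["time"],s["grasp_force"])
for n in["tray","small_block","tray_grip"]:print(n,[(d["location"],d["conf"],proj(w,d["location"],s)) for d in bot.look_for(w,n)])
```

```text
[ 0.57417643 -0.3613035   0.27578153] 244.57179129534398 [-0.32288259  0.47377296  0.34724212  0.02147158 -1.36280184  1.44675741] [ 0.07052994 -0.04575062 -0.99645994] 9.3 53.265915513038635
tray [([0.6191, -0.3428, 0.0032], 0.86, (np.float64(279.01877980148794), np.float64(199.19750575224685)))]
small_block []
tray_grip [([0.6199, -0.3377, 0.0008], 0.95, (np.float64(274.1607027106859), np.float64(200.51538638794608)))]
```

View pics/w3.png

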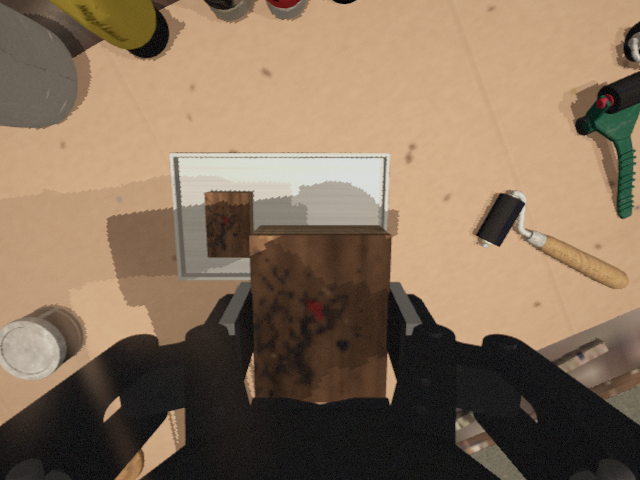

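Wrist view: the held block is centred at (318,315), with the tray rim corners at (171,154), (390,154) and (180,280). The small block is at (230,224). It is well aligned.

Run:
```python
from h import *
s=bot.read_state();w=bot.capture("wrist")
A,B,C=[at(w,u,.016,s)[:2] for u in[(170.5,153.5),(390,153.5),(179,280)]]
print(A,B,C,np.linalg.norm(A-B),np.linalg.norm(A-C))
y=(A-B)/np.linalg.norm(A-B);x=np.array([y[1],-y[0]]);print("yaw y",np.degrees(np.arctan2(y[1],y[0])))
c=(A+B)/2-.06*x;print("center",c,"C proj",(A-C)@x)
sb=at(w,(230,224),.025,s)[:2]-c;print("small in tray",sb@x,sb@y)
z=tw(s)[:3,2];blk=s["tool_pos"]+.066*z;print("grasp now",blk)
t=c-.043*y;print("target",t,"delta shares",(t-blk[:2])/.04)
g=c-.087*x;print("grip",g)
```

```text
[ 0.69844043 -0.27451951] [ 0.61365682 -0.45326588] [ 0.5918088  -0.22295865] 0.19783458973161971 0.11844334096835009
yaw y 64.62391412465873
center [ 0.60183777 -0.33817921] C proj 0.11844001122510649
small in tray -0.002842346229384257 0.04638147288756518
grasp now [ 0.57911431 -0.36402523  0.21032886]
target [ 0.58340977 -0.37703032] delta shares [ 0.10738651 -0.32512717]
grip [ 0.52323203 -0.30089466]
```

Emit:
{"method": "move_arm", "body": {"deltas": "0.1 -0.3 -0.5 0;0 0 -1 0;0 0 -1 0;0 0 -1 0;0 0 -0.7 0;0 0 -0.3 0;0 0 -0.2 0;0 0 -0.08 0;0 0 0 0;0 0 0 0"}}

```text
time: 10.38
tool_pos: [0.579, -0.3744, 0.086]
tcp_rot: [0.975, -0.22, 0.041, 0.015]
ft_force: [-0.4, 0.4, -0.5]
grip_width: 0.593
grasp_force: 53.2
```

Emit:
{"method": "move_arm", "body": {"deltas": "0 0 -0.06 0;0 0 0 0;0 0 0 0"}}

```text
time: 10.63
tool_pos: [0.5784, -0.3743, 0.0827]
tcp_rot: [0.975, -0.22, 0.04, 0.015]
ft_force: [0.0, 0.3, -0.8]
grip_width: 0.593
grasp_force: 53.3
```

Emit:
{"method": "move_arm", "body": {"deltas": "0 0 0 0;0 0 0 0;0 0 0 0;0 0 0 0;0 0 0 0;0 0 0 0", "claw": 0.28}}

```text
time: 11.13
tool_pos: [0.5782, -0.3742, 0.082]
tcp_rot: [0.975, -0.22, 0.039, 0.015]
ft_force: [-0.5, -0.0, 0.7]
grip_width: 0.718
grasp_force: 0.0
```

Emit:
{"method": "move_arm", "body": {"deltas": "0 0 0.3 0;0 0 1 0;0 0 1 0;0 0 1 0;0 0 1 0;-0.7 0.4 0 0;-0.7 0.5 0 0;-0.7 0.4 0 0;0 0 0 0;0 0 0 0"}}

```text
time: 11.97
tool_pos: [0.4928, -0.3216, 0.2557]
tcp_rot: [0.975, -0.22, 0.04, 0.015]
ft_force: [0.5, -0.3, -0.1]
grip_width: 0.717
grasp_force: 0.0
```

Run:
```python
from h import *
s=bot.read_state();w=bot.capture("wrist");cv2.imwrite("pics/w4.png",w["color"])
print(s["tool_pos"],yaw(s)%360,s["q"],tw(s)[:3,2],s["time"])
for n in["tray","small_block","large_block","tray_grip"]:print(n,[(d["location"],d["conf"],proj(w,d["location"],s)) for d in bot.look_for(w,n)])
```

```text
[ 0.49283043 -0.32161775  0.25573529] 244.56793559058394 [-0.3008385   0.30094606  0.03577065  0.02493123 -1.22321584  1.42072421] [ 0.07174308 -0.0467987  -0.99632465] 11.9667
tray [([0.5933, -0.3253, 0.0061], 0.75, (np.float64(270.39506516214533), np.float64(132.85402027652523)))]
small_block [([0.6214, -0.2961, 0.0221], 0.83, (np.float64(220.31711470191982), np.float64(114.63994893331865)))]
large_block [([0.586, -0.3745, 0.0265], 0.86, (np.float64(326.06700022897815), np.float64(111.75972468504608)))]
tray_grip [([0.5949, -0.3234, 0.0017], 0.92, (np.float64(268.244228471757), np.float64(132.58881593157832)))]
```

View pics/w4.png

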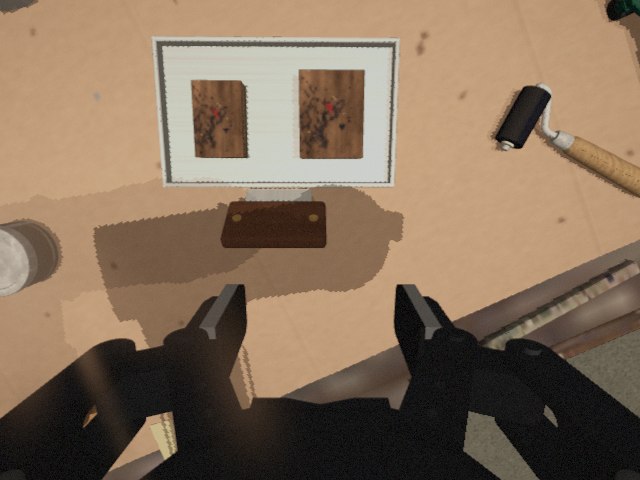

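Both blocks lie flat: small one at (219,119), large one at (331,114). The grip's top edge runs from (222,247) to (327,247). Next I compute the approach to the grip.

```bash
cat > g.py <<'E'
from h import *
def tray(w,s,px):
    P=[at(w,u,.016,s)[:2] for u in px]
    y=(P[0]-P[1]+P[2]-P[3]);y/=np.linalg.norm(y);x=np.array([y[1],-y[0]])
    return np.mean(P,0),x,y,P
E
python3 - <<'E'
from g import *
s=bot.read_state();w=bot.capture("wrist")
c,x,y,P=tray(w,s,[(152,37.5),(399,37.5),(163.5,187),(395.5,187)])
print("c",c,"yaw y",np.degrees(np.arctan2(y[1],y[0])),yaw(s)%360-180,[np.linalg.norm(P[i]-P[j]) for i,j in((0,1),(2,3),(0,2),(1,3))])
for u,z in(((222,246),.061),((327,247),.061),((228,202),.066),((326,202),.066)):
    d=at(w,u,z,s)[:2]-c;print(d@x,d@y)
T=tw(s)
for a in(.05,):
  pt=c-.093*x+0*y; t=np.append(pt,.054)-a*T[:3,2];print("TCP target",t,"delta",(t-s["tool_pos"])/.04)
print(proj(w,np.append(c-.0999*x,.0624),s))
E
```

```text
c [ 0.60359163 -0.33921767] yaw y 64.59333673618501 64.53505095956848 [np.float64(0.19658913370639716), np.float64(0.19859857822251806), np.float64(0.11778984843865646), np.float64(0.11871727493262015)]
-0.10089843901027223 0.04003177163118355
-0.10201863714790999 -0.03928705250808511
-0.0672238207556605 0.032707395928833774
-0.06742387276717024 -0.03833539327529073
TCP target [ 0.51606061 -0.29699913  0.10382167] delta [ 0.52741665  0.64037929 -3.75396241]
(np.float64(274.84810587831896), np.float64(244.87190192188405))
```

Emit:
{"method": "move_arm", "body": {"deltas": "0.3 0.35 0 0;0.23 0.29 0 0;0 0 -1 0;0 0 -1 0;0 0 -0.4 0;0 0 0 0;0 0 0 0;0 0 0 0", "claw": 0}}

```text
time: 12.93
tool_pos: [0.5167, -0.2973, 0.1598]
tcp_rot: [0.975, -0.22, 0.041, 0.015]
ft_force: [0.4, 0.4, 1.0]
grip_width: 1.002
grasp_force: 0.0
```

Run:
```python
from g import *
s=bot.read_state();w=bot.capture("wrist");cv2.imwrite("pics/w5.png",w["color"])
c=np.array([.60359,-.33922]);th=np.radians(64.59);y=np.array([np.cos(th),np.sin(th)]);x=np.array([y[1],-y[0]])
T=tw(s);t=np.append(c-.093*x,.054)-.05*T[:3,2];d=t-s["tool_pos"];print(s["tool_pos"],yaw(s)%360,s["grip_width"],d/.04,"tray xy",d[:2]@x,d[:2]@y)
for k in(-.04,.04):print(proj(w,np.append(c-.105*x+k*y,.059),s),proj(w,np.append(c-.095*x+k*y,.0659),s))
```

```text
[ 0.5166705  -0.29733053  0.15981499] 244.5567990919268 1.002430059947466 [-0.01829858  0.01013001 -1.40013797] tray xy -0.0008350038338726549 5.1929896029155695e-05
(np.float64(396.2097998511609), np.float64(308.0086134707824)) (np.float64(400.03737249084253), np.float64(294.05900395589987))
(np.float64(240.70747863207322), np.float64(308.9310843883226)) (np.float64(237.02124899601125), np.float64(294.94984658292594))
```

View pics/w5.png

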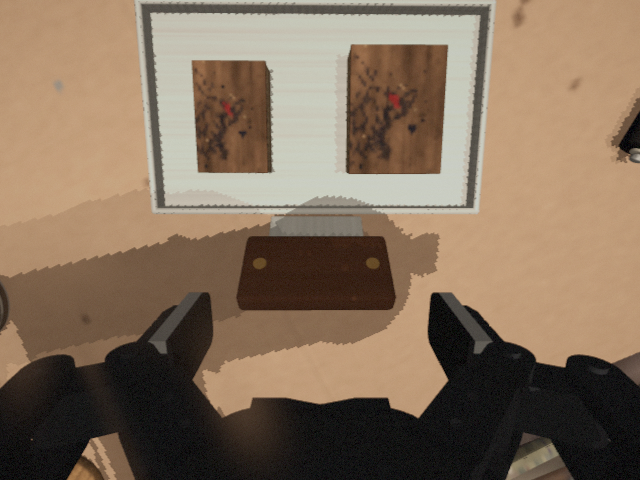

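The grip's top edge is at (238..396,309). The finger gap is centred near 320, so I shift about 1 mm and descend.

Emit:
{"method": "move_arm", "body": {"deltas": "0 0.03 -0.4 0;0 0 -0.4 0;0 0 -0.3 0;0 0 -0.2 0;0 0 -0.1 0;0 0 0 0"}}

```text
time: 13.48
tool_pos: [0.5156, -0.2955, 0.1022]
tcp_rot: [0.975, -0.22, 0.04, 0.015]
ft_force: [0.4, -0.1, 1.0]
grip_width: 0.999
grasp_force: 0.0
```

Emit:
{"method": "move_arm", "body": {"deltas": "0 0 0 0;0 0 0 0;0 0 0 0;0 0 0 0;0 0 0 0;0 0 0 0;0 0 0 0;0 0 0 0", "claw": 1, "newtons": 120}}

```text
time: 14.15
tool_pos: [0.516, -0.2956, 0.1041]
tcp_rot: [0.975, -0.22, 0.041, 0.015]
ft_force: [-2.1, 2.1, 6.1]
grip_width: 0.907
grasp_force: 143.4
```

Emit:
{"method": "move_arm", "body": {"deltas": "0 0 0.1 0;0 0 0.2 0;0 0 0.3 0;0 0 0.3 0;0 0 0 0;0 0 0 0;0 0 0 0;0 0 0 0"}}

```text
time: 14.82
tool_pos: [0.5147, -0.2951, 0.1369]
tcp_rot: [0.975, -0.22, 0.038, 0.015]
ft_force: [0.3, 0.2, -3.8]
grip_width: 0.902
grasp_force: 143.5
```

Run:
```python
from g import *
s=bot.read_state();w=bot.capture("wrist");cv2.imwrite("pics/w6.png",w["color"])
print(s["tool_pos"],yaw(s)%360,s["wrist_torque"],s["ft_force"],tw(s)[:3,2])
```

```text
[ 0.51469444 -0.29511819  0.13690719] 244.52735651707457 [ 0.33498238  0.61115819 -0.03318704] [ 0.25471064  0.15714736 -3.84813513] [ 0.06834106 -0.0451991  -0.99663762]
```

View pics/w6.png

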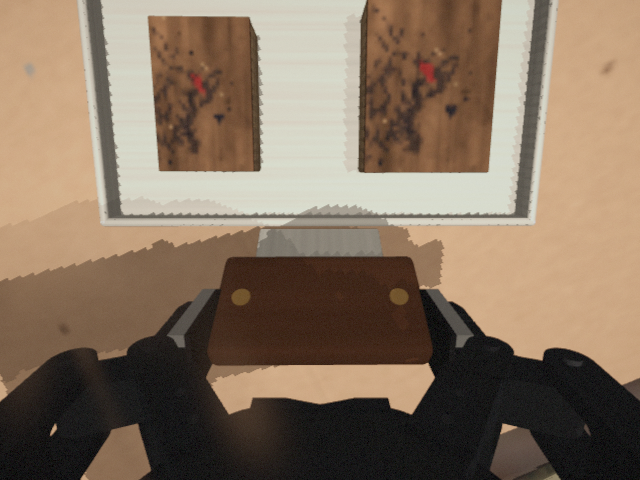

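Tray lifted (about 3.8 N), with both blocks at rest on it. Next I measure the rack in the top view, fitting the deck at z = 0.24.

Run:
```python
from g import *
s=bot.read_state();w=bot.capture("wrist")
f=240/np.tan(np.radians(w["fov_y"])/2);K=np.array([[f,0,w["cx"]],[0,f,w["cy"]],[0,0,1]])
q=[.820,0,.573];u=np.array([-.573,0,.820]);m=np.array([-87,0,44.])
def gp(a,t,y):return m+u*a+np.array(q)*t+[0,y,0]
obj=np.array([[-60,100,16],[-60,-100,16],gp(22.5,-6,40),gp(22.5,-6,-40)])/1000
img=np.array([(101,224.5),(535.5,223.5),(209,363),(431,363)],float)
ok,r,t=cv2.solvePnP(obj,img,K,None,flags=cv2.SOLVEPNP_IPPE)
T=np.eye(4);T[:3,:3]=cv2.Rodrigues(r)[0];T[:3,3]=t.ravel()
W=tw(s)@np.array(w["mount"])@np.diag([1,-1,-1,1.])@T
print("tray pos",W[:3,3],"z",W[:3,2],"x",W[:3,0], "err",cv2.projectPoints(obj,r,t,K,None)[0].reshape(-1,2)-img)
p=bot.capture("top");im=p["color"];hsv=cv2.cvtColor(im,cv2.COLOR_BGR2HSV)
cr=im[105:215,210:345];cv2.imwrite("pics/rk.png",cv2.resize(cr,None,fx=5,fy=5,interpolation=cv2.INTER_CUBIC))
m=np.zeros(im.shape[:2],bool);m[115:192,215:340]=1
mm=m&(hsv[...,0]<28)&(hsv[...,0]>12)&(hsv[...,1]>80)&(hsv[...,2]>150)
rect(p,cv2.morphologyEx(mm.astype(np.uint8),cv2.MORPH_CLOSE,np.ones((7,7))),.24,"deck")
```

```text
tray pos [ 0.60102449 -0.33818071  0.03079492] z [ 0.00686529 -0.02858972  0.99956765] x [ 0.89805796 -0.43947785 -0.01873807] err [[-2.72259987 -1.39404633]
 [-1.6847333   1.70021954]
 [ 3.71731635  0.77458632]
 [ 1.84734638 -1.22499888]]
deck c 0.766 0.1508 size 0.175 0.293 ang of first side 0.8
```

View pics/rk.png

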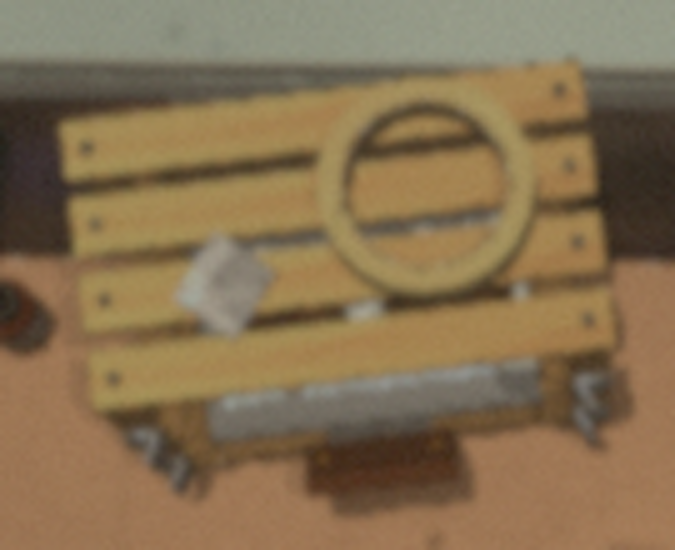

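Rack crop: deck corners at (93,410), (616,346), (582,62) and (60,123). The lower tray and its grip show beneath. The tape sits at the back and the clip at left, so the front edge is clear.

```bash
cat > rk.py <<'E'
from g import *
def rack(p):
    px=np.array([(60,123),(582,62),(93,410),(616,346)])/5+[210,105]-.4
    P=[at(p,u,.24)[:2] for u in px]
    y=P[0]-P[1]+P[2]-P[3];y/=np.linalg.norm(y);x=np.array([y[1],-y[0]]);return np.mean(P,0),x,y,P
E
python3 - <<'E'
from rk import *
p=bot.capture("top");c,x,y,P=rack(p)
print(c,"yaw",np.degrees(np.arctan2(x[1],x[0])),[np.linalg.norm(P[i]-P[j]) for i,j in((0,1),(2,3),(0,2),(1,3))])
print("grip home xy",c-.093*x, "grip at -0.14",c-.233*x)
# lower tray grip bottom check
g=at(p,np.array([385,460])/5+[210,105],.03+.044)[:2]-c;print("lower grip approx",g@x,g@y)
E
```

```text
[0.77267489 0.15053739] yaw 7.669350404640128 [np.float64(0.24959898097006009), np.float64(0.24861247127074976), np.float64(0.1384755273742285), np.float64(0.13725081340795667)]
grip home xy [0.6805068  0.13812598] grip at -0.14 [0.54175914 0.11944213]
lower grip approx -0.08607004234520707 -0.002489880564321423
```

Emit:
{"method": "move_arm", "body": {"deltas": "0 0 0.2 0;0 0 0.4 0;0 0 0.5 0;-0.1 0.1 0.5 0;-0.1 0.3 0.5 0.2;-0.1 0.5 0.4 0.3;0 0.6 0.2 0.3;0 0.6 0 0.3;0 0.6 0 0.3;0 0.6 0 0.3"}}

```text
time: 15.85
tool_pos: [0.5031, -0.1624, 0.2468]
tcp_rot: [0.99, -0.136, 0.041, 0.011]
ft_force: [0.5, -0.7, -3.6]
grip_width: 0.903
grasp_force: 143.8
```

Emit:
{"method": "move_arm", "body": {"deltas": "0 0.6 0 0.4;0 0.6 0 0.4;0 0.6 0 0.4;0 0.6 0 0.4;0 0.6 0 0.4;0 0.6 0 0.4;0 0.6 0 0.4;0 0.6 0 0.3;0 0.6 0 0.3;0 0.5 0 0.2"}}

```text
time: 16.68
tool_pos: [0.5032, 0.0741, 0.2467]
tcp_rot: [0.998, 0.044, 0.042, 0.004]
ft_force: [-0.7, 0.4, -3.5]
grip_width: 0.906
grasp_force: 143.8
```

Emit:
{"method": "move_arm", "body": {"deltas": "0 0.4 0 0.2;0 0.3 0 0.2;0 0.2 0 0;0 0 0 0;0 0 0 0;0 0 0 0"}}

```text
time: 17.18
tool_pos: [0.5033, 0.108, 0.246]
tcp_rot: [0.997, 0.063, 0.042, 0.003]
ft_force: [0.6, 0.0, -3.0]
grip_width: 0.904
grasp_force: 143.8
```

```bash
cat > st.py <<'E'
from h import *
c=np.array([.77267,.15054]);th=np.radians(7.67);x=np.array([np.cos(th),np.sin(th)]);y=np.array([-x[1],x[0]])
def tr(s,dx=.0975,dy=-.0008,z0=.1041):
    ty=np.radians(yaw(s)+90);X=np.array([np.cos(ty),np.sin(ty)]);Y=np.array([-X[1],X[0]])
    o=s["tool_pos"][:2]+dx*X+dy*Y-c
    return o@x,o@y,s["tool_pos"][2]-z0-.130,(np.degrees(ty)-7.67+180)%360-180
E
python3 - <<'E'
from st import *
s=bot.read_state();print(s["tool_pos"],"tray in slot",tr(s),s["q"],s["ft_force"],s["wrist_torque"],s["time"])
w=bot.capture("wrist");cv2.imwrite("pics/w7.png",w["color"])
p=bot.capture("side");cv2.imwrite("pics/s7.png",cv2.resize(p["color"][110:290,270:510],(800,600),interpolation=cv2.INTER_CUBIC))
E
```

```text
[0.50328894 0.10799291 0.24601903] tray in slot (np.float64(-0.17516073583478922), np.float64(-0.007889020582393807), np.float64(0.011919028508454527), np.float64(-0.5148948905884083)) [ 0.54189369  0.16616608 -0.17544439  0.04841635 -1.15828012  1.13643041] [ 0.59876969  0.01983792 -3.02846599] [-0.07088488  0.58475292 -0.04941328] 17.1833
```

View pics/w7.png

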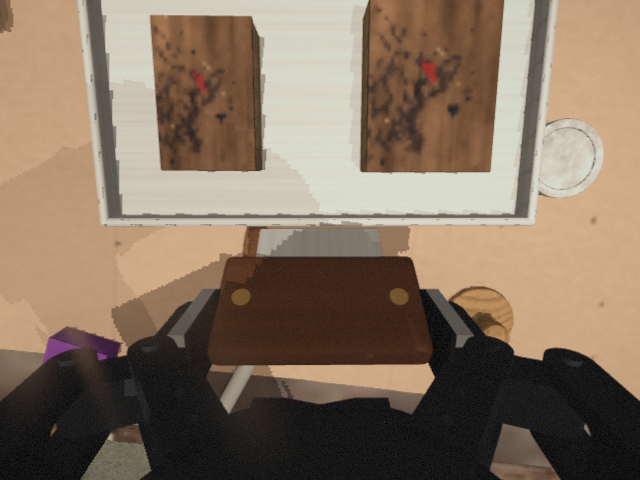

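The tray hasn't moved in the grip (front rim corners still at (101,224) and (535,223)). Side view next, for tray height and pitch.

View pics/s7.png

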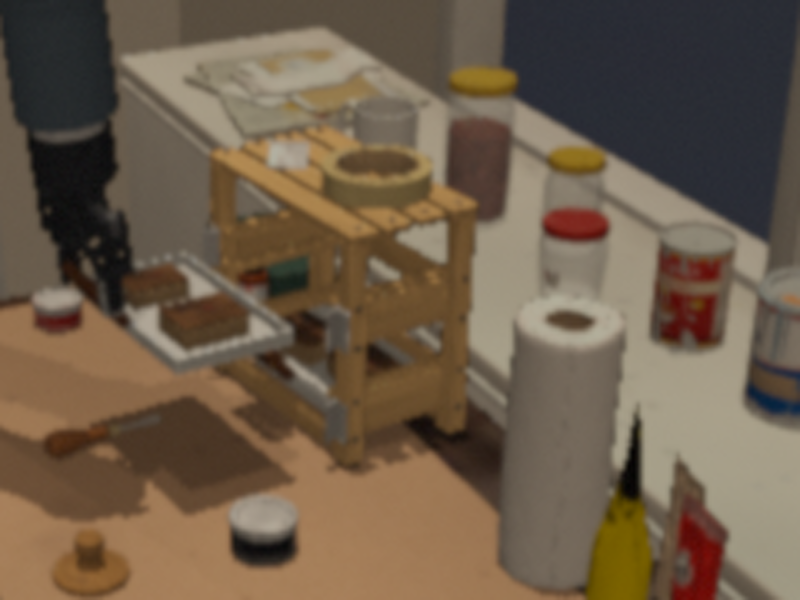

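Side view: the tray, with both blocks, hangs in front of the upper slot. Its near side runs from about (181,365) to (291,342) at the bottom edge. I check the pitch numerically.

Run:
```python
from st import *
s=bot.read_state();p=bot.capture("side")
ty=np.radians(yaw(s)+90);X=np.array([np.cos(ty),np.sin(ty)]);Y=np.array([-X[1],X[0]]);o=s["tool_pos"][:2]+.0975*X-.0008*Y
print(X)
k=800/240
for n,(a,b) in dict(br=(.06,-.1),fr=(-.06,-.1)).items():
    for z in(.135,.142,.150): 
        u=proj(p,np.append(o+a*X+b*Y,z));print(n,z,np.round([(u[0]-270)*k,(u[1]-110)*k],1))
# upper slot check: front runner line/keeper & deck corner near side
for P in[(-.07,-.125,.24),(-.07,-.103,.13),(-.07,.103,.13)]:
    u=proj(p,np.append(c+P[0]*x+P[1]*y,P[2]));print(P,np.round([(u[0]-270)*k,(u[1]-110)*k],1))
g=cv2.cvtColor(p["color"],cv2.COLOR_BGR2GRAY)
for cc in(190,200,210,220,230,240,250,260,270,280):
    col=int(270+cc/k); v=g[205:232,col].astype(int);print(cc,col,v.tolist())
```

```text
[0.99225402 0.12422547]
br 0.135 [295.7 344.9]
br 0.142 [295.8 338. ]
br 0.15 [295.8 330. ]
fr 0.135 [179.4 377.8]
fr 0.142 [179.2 370.7]
fr 0.15 [179.  362.6]
(-0.07, -0.125, 0.24) [350.8 232.7]
(-0.07, -0.103, 0.13) [334.8 335.2]
(-0.07, 0.103, 0.13) [219.9 257.1]
190 327 [66, 66, 66, 61, 63, 65, 64, 63, 69, 95, 129, 138, 114, 96, 95, 101, 111, 118, 113, 112, 113, 112, 110, 97, 71, 59, 58]
200 330 [61, 61, 58, 59, 62, 63, 62, 64, 85, 124, 143, 124, 101, 94, 97, 108, 119, 120, 116, 113, 113, 112, 112, 111, 107, 92, 70]
210 333 [57, 56, 57, 64, 67, 64, 65, 78, 115, 142, 134, 106, 94, 94, 96, 98, 106, 110, 107, 118, 118, 114, 113, 112, 112, 111, 108]
220 336 [54, 57, 63, 65, 64, 62, 71, 105, 137, 138, 110, 94, 93, 88, 77, 68, 62, 76, 100, 121, 126, 124, 121, 117, 114, 113, 112]
230 339 [62, 67, 64, 62, 61, 70, 102, 135, 140, 112, 94, 93, 90, 82, 73, 70, 66, 64, 76, 103, 121, 126, 126, 122, 116, 115, 111]
240 342 [63, 65, 64, 62, 63, 86, 122, 135, 114, 96, 93, 91, 90, 88, 86, 81, 75, 73, 71, 70, 78, 98, 115, 119, 115, 111, 97]
250 345 [132, 141, 142, 143, 143, 144, 141, 123, 101, 93, 90, 88, 89, 89, 82, 85, 87, 82, 74, 72, 70, 67, 66, 81, 98, 92, 71]
260 348 [111, 139, 158, 164, 164, 158, 137, 106, 94, 91, 78, 48, 37, 53, 65, 65, 71, 77, 79, 73, 71, 70, 69, 67, 63, 60, 59]
270 351 [115, 98, 104, 129, 149, 142, 110, 93, 92, 84, 63, 42, 32, 34, 42, 52, 63, 68, 67, 68, 68, 70, 70, 69, 68, 66, 63]
280 354 [86, 104, 109, 112, 115, 103, 93, 93, 86, 74, 62, 57, 57, 51, 41, 33, 33, 41, 58, 66, 68, 68, 69, 70, 71, 69, 69]
```

Emit:
{"method": "move_arm", "body": {"deltas": "-0.02 0.17 -0.03 0.09;0 0 0 0;0.1 0.013 0 0;0.2 0.027 0 0;0.3 0.04 0 0;0.3 0.04 0 0;0.2 0.027 0 0;0.1 0.013 0 0;0 0 0 0;0 0 0 0"}}

```text
time: 18.17
tool_pos: [0.5505, 0.1217, 0.2444]
tcp_rot: [0.997, 0.067, 0.042, 0.003]
ft_force: [-0.2, 0.1, -4.2]
grip_width: 0.907
grasp_force: 143.9
```

Run:
```python
from st import *
s=bot.read_state();print(s["tool_pos"],"tray in slot",tr(s),s["ft_force"],s["wrist_torque"])
p=bot.capture("side");g=cv2.cvtColor(p["color"],cv2.COLOR_BGR2GRAY)
w=bot.capture("wrist")
for n in("rack","slot"):
  for q,nm in((p,"side"),(w,"wrist")):
    try:print(n,nm,[(np.round(d["location"],3).tolist(),round(d["conf"],2)) for d in bot.look_for(q,n)])
    except Exception as e:print(n,e)
```

```text
[0.55047367 0.121679   0.24442564] tray in slot (np.float64(-0.1265600240651014), np.float64(0.00029891205204240004), np.float64(0.010325644174594112), np.float64(0.026889158694018533)) [-0.2339068   0.05605018 -4.23446139] [-0.05944969  0.67373566 -0.01592268]
rack side [([0.764, 0.068, 0.147], 0.87)]
rack wrist []
slot side [([0.638, 0.09, 0.146], 0.66), ([0.76, 0.069, 0.152], 0.59)]
slot wrist [([0.603, 0.135, 0.146], 0.24)]
```

Emit:
{"method": "move_arm", "body": {"deltas": "0.1 0.013 0 0;0.2 0.027 0 0;0.2 0.027 0 0;0.2 0.027 0 0;0.1 0.013 0 0;0 0 0 0;0 0 0 0"}}

```text
time: 19.05
tool_pos: [0.5828, 0.126, 0.2443]
tcp_rot: [0.997, 0.067, 0.042, 0.003]
ft_force: [-0.6, -0.1, -3.4]
grip_width: 0.904
grasp_force: 143.9
```

Emit:
{"method": "move_arm", "body": {"deltas": "0.1 0.013 0 0;0.2 0.027 0 0;0.2 0.027 0 0;0.2 0.027 0 0;0.1 0.013 0 0;0 0 0 0;0 0 0 0"}}

```text
time: 19.63
tool_pos: [0.6147, 0.1303, 0.2443]
tcp_rot: [0.997, 0.067, 0.042, 0.003]
ft_force: [-0.7, -0.4, -4.8]
grip_width: 0.905
grasp_force: 143.9
```

Emit:
{"method": "move_arm", "body": {"deltas": "0.1 0.013 0 0;0.2 0.027 0 0;0.2 0.027 0 0;0.2 0.027 0 0;0.1 0.013 0 0;0 0 0 0;0 0 0 0"}}

```text
time: 20.22
tool_pos: [0.6467, 0.1346, 0.2443]
tcp_rot: [0.997, 0.067, 0.042, 0.003]
ft_force: [-1.0, -0.1, -4.5]
grip_width: 0.905
grasp_force: 143.9
```

Emit:
{"method": "move_arm", "body": {"deltas": "0.1 0.013 0 0;0.1 0.013 0 0;0.1 0.013 0 0;0.1 0.013 0 0;0 0 0 0;0 0 0 0"}}

```text
time: 20.72
tool_pos: [0.6627, 0.1367, 0.2445]
tcp_rot: [0.997, 0.067, 0.042, 0.003]
ft_force: [-0.2, -0.3, -4.1]
grip_width: 0.905
grasp_force: 143.9
```

Run:
```python
from st import *
s=bot.read_state();print(s["tool_pos"],"tray in slot",tr(s),s["ft_force"],s["wrist_torque"],tw(s)[:3,2],s["q"])
```

```text
[0.66271484 0.13673382 0.24452066] tray in slot (np.float64(-0.013313556005041487), np.float64(0.0002600263334639999), np.float64(0.010420661842771212), np.float64(0.03952788620966885)) [-0.17364834 -0.3020396  -4.14603079] [ 0.01465665  0.64119587 -0.00220395] [ 8.37617648e-02 -2.50451232e-04 -9.96485777e-01] [ 0.44962782  0.48128241  0.27393786  0.03815325 -1.28819689  1.24694321]
```

Emit:
{"method": "move_arm", "body": {"deltas": "0.05 0.007 0 0;0.05 0.007 0 0;0.05 0.007 0 0;0.05 0.007 0 0;0.05 0.007 0 0;0 0 0 0"}}

```text
time: 21.22
tool_pos: [0.6729, 0.1382, 0.2446]
tcp_rot: [0.997, 0.067, 0.042, 0.003]
ft_force: [-0.0, -0.0, -3.9]
grip_width: 0.905
grasp_force: 143.9
```

Emit:
{"method": "move_arm", "body": {"deltas": "0.05 0.007 0 0;0.05 0.007 0 0;0 0 0 0"}}

```text
time: 21.47
tool_pos: [0.6768, 0.1387, 0.2446]
tcp_rot: [0.997, 0.067, 0.042, 0.003]
ft_force: [0.4, 0.3, -3.6]
grip_width: 0.905
grasp_force: 143.9
```

Emit:
{"method": "move_arm", "body": {"deltas": "0.05 0.007 0 0;0.02 0 0 0;0 0 0 0"}}

```text
time: 21.72
tool_pos: [0.6792, 0.1389, 0.2446]
tcp_rot: [0.997, 0.068, 0.042, 0.003]
ft_force: [-1.9, 0.3, -2.9]
grip_width: 0.901
grasp_force: 144.0
```

Emit:
{"method": "move_arm", "body": {"deltas": "0.05 0.007 0 0;0.02 0 0 0;0 0 0 0"}}

```text
time: 21.97
tool_pos: [0.6798, 0.1387, 0.2444]
tcp_rot: [0.997, 0.068, 0.039, 0.004]
ft_force: [-12.2, -1.9, 0.6]
grip_width: 0.902
grasp_force: 144.5
```

Felt the back stop (12 N). I back off about 2.5 mm and lower.

Emit:
{"method": "move_arm", "body": {"deltas": "-0.07 -0.01 0 0;-0.06 -0.008 0 0;0 0 0 0;0 0 0 0"}}

```text
time: 22.3
tool_pos: [0.6771, 0.1385, 0.245]
tcp_rot: [0.997, 0.067, 0.042, 0.003]
ft_force: [-0.6, -0.2, -3.0]
grip_width: 0.903
grasp_force: 143.9
```

Emit:
{"method": "move_arm", "body": {"deltas": "0 0 -0.04 0;0 0 -0.04 0;0 0 -0.04 0;0 0 0 0;0 0 0 0"}}

```text
time: 22.72
tool_pos: [0.6769, 0.1385, 0.2396]
tcp_rot: [0.997, 0.067, 0.042, 0.003]
ft_force: [0.2, 0.6, -3.0]
grip_width: 0.904
grasp_force: 143.9
```

Emit:
{"method": "move_arm", "body": {"deltas": "0 0 -0.04 0;0 0 0 0;0 0 0 0"}}

```text
time: 22.97
tool_pos: [0.6769, 0.1385, 0.2382]
tcp_rot: [0.997, 0.067, 0.042, 0.003]
ft_force: [-0.2, -0.4, -3.9]
grip_width: 0.902
grasp_force: 143.9
```

Emit:
{"method": "move_arm", "body": {"deltas": "0 0 -0.03 0;0 0 0 0;0 0 0 0"}}

```text
time: 23.22
tool_pos: [0.6769, 0.1385, 0.2371]
tcp_rot: [0.997, 0.067, 0.042, 0.003]
ft_force: [0.2, 0.6, -4.5]
grip_width: 0.904
grasp_force: 143.9
```

Emit:
{"method": "move_arm", "body": {"deltas": "0 0 -0.03 0;0 0 0 0;0 0 0 0"}}

```text
time: 23.47
tool_pos: [0.677, 0.1385, 0.2359]
tcp_rot: [0.997, 0.067, 0.042, 0.003]
ft_force: [1.2, -0.2, -3.4]
grip_width: 0.903
grasp_force: 143.8
```

Emit:
{"method": "move_arm", "body": {"deltas": "0 0 0 0;0 0 0 0;0 0 0 0;0 0 0 0;0 0 0 0;0 0 0 0", "claw": 0, "newtons": 20}}

```text
time: 23.97
tool_pos: [0.6771, 0.1385, 0.2363]
tcp_rot: [0.997, 0.067, 0.042, 0.003]
ft_force: [-0.1, 0.2, 0.6]
grip_width: 0.996
grasp_force: 0.0
```

```bash
cat > pn.py <<'E'
from st import *
def edges():
    s=bot.read_state();w=bot.capture("wrist");g=cv2.cvtColor(w["color"],cv2.COLOR_BGR2GRAY)
    return s,w,g
E
python3 - <<'E'
from pn import *
s,w,g=edges();cv2.imwrite("pics/w8.png",w["color"]);print(s["tool_pos"],s["ft_force"],s["grip_width"],s["wrist_torque"])
p=bot.capture("side");cv2.imwrite("pics/s8.png",p["color"])
for q,nm in((p,"side"),(w,"wrist")):
  for n in("tray","small_block","large_block","tray_grip"):
    print(nm,n,[(np.round((np.array(d["location"])[:2]-c)@np.c_[x,y],3).tolist(),round(d["location"][2],3),round(d["conf"],2)) for d in bot.look_for(q,n)])
E
```

```text
[0.67707592 0.13853559 0.23633071] [-0.1174296   0.17865523  0.64892326] 0.9957977117915834 [ 0.03941363  0.24964787 -0.02881329]
side tray [([-0.061, -0.003], 0.14, 0.8)]
side small_block []
side large_block [([-0.026, -0.085], 0.131, 0.46), ([-0.006, -0.045], 0.159, 0.4)]
side tray_grip [([-0.06, -0.006], 0.139, 0.65)]
wrist tray [([-0.053, 0.003], 0.136, 0.61)]
wrist small_block [([-0.034, 0.045], 0.152, 0.97)]
wrist large_block [([-0.033, -0.036], 0.155, 0.94)]
wrist tray_grip [([-0.053, 0.003], 0.131, 0.75), ([-0.033, 0.041], 0.151, 0.54), ([-0.03, -0.039], 0.155, 0.28)]
```

Emit:
{"method": "move_arm", "body": {"deltas": "0 0 0.1 0;0 0 0.2 0;0 0 0.3 0;0 0 0.4 0;0 0 0.5 0;0 0 0.5 0;0 0 0 0;0 0 0 0"}}

```text
time: 25.13
tool_pos: [0.6774, 0.1386, 0.3184]
tcp_rot: [0.997, 0.067, 0.044, 0.002]
ft_force: [-0.1, -1.0, -0.9]
grip_width: 1.0
grasp_force: 0.0
```

Emit:
{"method": "move_arm", "body": {"deltas": "-0.5 -0.067 0.3 0;-0.6 -0.08 0 0;-0.6 -0.08 0 0;-0.6 -0.08 0 0;-0.4 -0.05 0 0;0 0 0 0;0 0 0 0"}}

```text
time: 25.72
tool_pos: [0.5683, 0.1241, 0.3283]
tcp_rot: [0.997, 0.068, 0.042, 0.003]
ft_force: [-0.2, 0.6, -0.3]
grip_width: 0.999
grasp_force: 0.0
```

Run:
```python
from pn import *
s,w,g=edges();cv2.imwrite("pics/w9.png",w["color"]);print(s["tool_pos"],s["ft_force"],s["time"])
# expected tray points for home pose -> pixels, and detected vertical edges near them
K=lambda P,z:proj(w,np.append(c+P[0]*x+P[1]*y,z),s)
for dx in(-.0015,):
  for nm,P,z in(("rimF top",(-.060+dx,0),.146),("grip top front",(-.1048+dx,0),.189),("grip back top",(-.095+dx,0),.196),("deck front",(-.07,0),.24),("lip/front tray bottom",(-.06+dx,.07),.130)):
    print(nm,np.round(K(P,z),1))
for yy in(-.02,.0,.02):
  u=K((-.1048,yy),.189);col=int(round(u[0]));r=int(u[1]);print(col,r,g[max(0,r-60):r+25:2,col].tolist())
for n in("tray_grip","tray","large_block","small_block","rack"):
    print(n,[(np.round((np.array(d["location"])[:2]-c)@np.c_[x,y],3).tolist(),round(d["location"][2],3),round(d["conf"],2),np.round(proj(w,d["location"],s))) for d in bot.look_for(w,n)])
```

```text
[0.56825865 0.12413079 0.32826565] [-0.15799305  0.56307126 -0.26525622] 25.7167
rimF top [317.5  39.9]
grip top front [318.1  99.6]
grip back top [318.2  78.1]
deck front [319.  -17.3]
lip/front tray bottom [217.1  47.3]
354 96 [132, 126, 87, 78, 80, 107, 111, 86, 49, 54, 55, 53, 57, 56, 55, 52, 49, 57, 54, 56, 55, 69, 77, 72, 70, 70, 69, 66, 64, 64, 46, 39, 37, 48, 50, 42, 48, 42, 41, 36, 58, 101, 102]
318 96 [133, 125, 82, 77, 75, 106, 105, 93, 49, 51, 51, 54, 54, 53, 57, 53, 55, 54, 58, 57, 60, 66, 74, 76, 69, 65, 69, 68, 65, 65, 45, 32, 38, 38, 43, 44, 46, 40, 42, 38, 61, 101, 99]
282 96 [134, 121, 83, 79, 85, 108, 108, 79, 48, 50, 54, 57, 57, 51, 57, 53, 55, 55, 50, 56, 60, 68, 72, 72, 64, 66, 69, 63, 63, 61, 45, 36, 37, 37, 42, 46, 31, 46, 40, 41, 61, 150, 152]
tray_grip [([-0.363, -0.13], 0.013, 0.72, array([427., 357.])), ([-0.061, -0.001], 0.139, 0.58, array([319.,  43.])), ([-0.066, -0.002], 0.142, 0.54, array([321.,  49.])), ([-0.159, 0.294], 0.027, 0.5, array([ 28., 182.]))]
tray [([-0.061, -0.001], 0.142, 0.66, array([318.,  42.])), ([-0.037, 0.044], 0.137, 0.43, array([252.,   4.]))]
large_block [([-0.327, 0.32], 0.023, 0.77, array([ 30., 335.])), ([-0.033, -0.045], 0.141, 0.7, array([387.,  -5.])), ([-0.036, 0.043], 0.134, 0.37, array([254.,   6.]))]
small_block [([-0.035, 0.045], 0.135, 0.67, array([251.,   3.]))]
rack [([-0.063, -0.003], 0.144, 0.93, array([323.,  44.]))]
```

The rim and grip edges appear within a few pixels of the home pose. While lowering, no lip contact was felt even past lip height, so the tray sits behind the lips. Handing in.

```bash
python3 -c "
from plant import bot
print(bot.finish_job())"
```

```text
the job is handed in; nothing more can be done
None
```

I laid the large block on the tray, slid the tray into the upper slot, let it go behind the lips and handed the job in at about 26 s; the verdict isn't shown, joint 6 briefly read -3.053 against its -3.05 limit at 3.1 s, and I viewed 11 pictures where 10 were allowed.

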